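Tip a stained culture flask onto the flatbed imager and register it in the corner

ROBOT

A 6-joint arm with a two-finger parallel gripper is mounted at the origin on the work surface. World frame = base frame: x ahead of the robot, y to its left, z up, the work surface at z = 0. Lengths are in m, angles in degrees, forces in N, time in s.
With the tool pointing down it reaches from about 0.25 to 0.775 m from the base axis. Payload 8.9 kg.
Tool frame: the origin (TCP) lies midway between the tips of the shut fingers; the grasp point (between the pads) lies 19 mm behind it (manip.grip_depth is the distance from the TCP to the grasp point, in m); z points along the fingers, y is the direction in which the jaws open and shut (so a half turn about z gives the same grasp; the last joint's range is limited). The gripper opens to 85 mm and grips with 20 to 120 N. Pads are 22 mm wide; open, the fingers measure 114 mm over their backs; the gripper's body (76 mm by 85 mm) begins 54 mm behind the grasp point. The pads swing forward as they close: fully open they stand 13 mm farther back than shut.
Start: joints at [64.039, 16.656, -8.789, 64.555, 0, 82.019], TCP at [0.162, 0.499, 0.231] pointing down, gripper open.
Joint ranges: [-144.48, 144.48], [-52.06, 99.96], [-74.48, 78.29], [-112.23, 115.85], [-86.99, 84.42], [-180, 180]. Speed limits (degrees/s): [127.2, 127.2, 159.86, 180, 180, 180].

INTERFACE

Orientations are given as [roll, pitch, yaw] about the fixed x, y, z axes, in that order (R = Rz(yaw) Ry(pitch) Rx(roll)).
In Python, from station import manip, capture, get_calibration gives the robot as it stands.
- The arm moves only by the tool jog_arm, never from a script. Its argument "steps" is a list of rows, each an object with "delta_pos": the shift along the tool's x, y, z in cm, a list of three; "rotation": the turn, a rotation vector about the tool's x, y, z in degrees, a list of three; "jaw": the finger opening in cm, from 0 to 8.54. In form: [{"delta_pos": [x, y, z], "rotation": [rx, ry, rz], "jaw": jaw}, ...]. A call has 1 to 12 rows; each row shifts and turns the commanded pose from where the row before left it, along the tool's axes as they then stand; what a row does not reach is not made up. A row lasts 1/8 s, in which the tool goes at most 62.5 mm and 10.7 degrees, less where a joint would pass 70% of its speed; a pose out of reach is approached as far as the arm can. A call is refused whole if a number of a shift passes 6.25 or a number of a turn 10.7, either way. A call with a gripper value outside its range is refused whole. The fingers move at their own pace and stop on an object; the grip force is fixed at half the most. Time passes only in rows, so rows that do not move let the fingers close. It gives the time, the measured TCP pose, the force and the opening at its end, in the units of the state.
- manip.read_state(): the state, without advancing time (a new reading comes with each control period).
- capture(name): name is "side" or "top"; returns (picture, depth): 400x640x3 uint8, red, green, blue; 400x640 float32, m along the optical axis (not along the pixel's ray), 0 where there is no reading.
- get_calibration(name): a dict with "vfov" (degrees; the focal length in pixels is half the picture's height over the tangent of half this angle, whatever the lens; pixels are square), "cx", "cy" (the principal point, pixels), "R" (3x3) and "t" (3): a world point X has camera coordinates R X + t. Camera axes: x right, y down, z forward; pixel columns grow to the right and rows downward; lengths in m; the calibration is good to about 2 mm. A picture is of the moment at which its call begins. get_calibration takes no time and is no camera call.
- manip.hand_in(): hands the job in, once; it reports no verdict.
The state is a dict: "time": time; "joint_positions": joint angles; "joint_vel": joint speeds; "tau": joint torques, N m; "eef_pos": TCP position; "ee_rot": TCP orientation; "wrist_force": force on the tool from outside, world axes, zero at the start; "moment": the same for the moment, N m; "finger_gap": finger opening in m.
Only numpy, scipy, OpenCV 4.12 (cv2) and the standard library are available. Lean on these libraries where they do the work, as an engineer would, in place of code of your own. Each camera call takes 0.05 s, during which the arm holds its last target.

TASK

Get the culture flask ready for imaging: it stands on its end on the deck of the flatbed imager, so push it high on its side and tip it over onto its growth face, cap towards the end stop. Slide it flush against the side fence, then along the fence until its shoulders meet the end stop, and press it up firmly but lightly: the thin plastic cracks if it is rammed. The stop is clamped wherever it was last set, so feel for it. Let go and leave the other things on the bench and the deck as they are.

Things in the scene. Friction and masses are not known exactly. Their poses are not given: they have to be found in the camera images.
- flask: The only standing flask: clear, empty, dry, 60-130 g, cracks above about 12 N against a stop. Body 38 mm thick (x), 86 wide (y), 110 tall (z), then flat shoulders beside a 37 mm round neck and an orange cap, 152 mm up. Origin: centre of the base end; z points to the cap. +x leaves the growth face (dark dried colonies), -x the top face (blank frosted patch; cap leans to it, flush).
- flask_mid (a point): Centre of the flask's rectangular body, 55 mm from the base along its z; axes as flask. The flask tips when its top face is pushed towards +x at 80 mm or more above the deck; past 15 degrees it falls over the growth face's bottom edge. Lying on the growth face (x down) it is 38 mm high, this point 19 mm above the deck, the cap 7 mm clear.
- imager: Flatbed imager, fixed: white housing, flat grey deck 330 (x) by 260 mm (y), 60 mm above the bench, dark glass window; past its +x end an electronics head 85 mm long, 86 mm high. Origin: on the bench under the deck's centre. Flask home: its z along +x here, body centre at y 42 mm, x 30 to 50 mm as the stop is set. It starts standing near x -107, y -10 mm, growth face roughly to +x.
- side_fence: Rigid aluminium bar on the deck, 155 mm long along x, 12 mm thick, 14 mm high. Origin: at deck level, in the middle of the face that the flask's 110 mm side rests against; the flask comes from the -y side. Axes as the imager's.
- end_stop: Fixed bracket of the adjustable end stop. On it two rigid blocks, 18 mm wide, 22 high, 32 mm either side of the middle (y), joined at the back, clamped anywhere from 0 to 20 mm forward (-x) of the origin; this setting is not measured. The flask's shoulders meet the blocks' -x faces, neck and cap pass between. Origin: at deck level, in the plane of those faces if set at 0. Axes as imager.
- dish: Small clear dish with lid, 37 mm across, 12 mm high, on the deck's corner near the end stop; leave alone. Origin: centre of its underside.
- tray_flask_1: Flask lying in the stainless tray at the left; leave alone.
- tray_flask_2: Other flask lying in the tray; leave alone.
- tube_rack: Blue rack with capped tubes, 130 mm long, 118 mm high, on the right; leave alone.
- reagent_bottle: Round bottle, 70 mm across, 150 mm high, on the right, farthest from the robot; leave alone.
- tip_box: Grey box with clear lid, 85 x 120 x 62 mm, on the right; leave alone.
- marker: Black marker pen, 130 mm long, lying on the bench between the robot and the imager; leave alone.
- timer: Small white timer, 60 x 65 x 18 mm, on the bench between the robot and the imager, to the left; leave alone.

How it is judged (in metres and radians):
On the way, in this order (a step that is already met when the one before it is completed fails the run):
1. the flask lies on its growth face on the deck (angle between flask's own x axis and vertical above 3.05 rad and z of flask_mid in the frame of imager between 0.075 and 0.083 m), for 0.2 s.
2. lying flush along the fence (within 1.5 mm), it is pressed with more than 2 N against the end stop (x of flask_mid in the frame of imager above 0.0285 m and y of flask_mid in the frame of imager above 0.0405 m and contact force between flask and end_stop above 2 N), for 0.2 s.
At the end, for the whole second after the job is handed in: The flask lies on its growth face on the deck, cap end at the end stop it was pressed against (body centre at 28.5 mm or more along the imager's x), its side within 1.5 mm of touching the side fence and square to it within 0.025 rad, at rest and released (angle between flask's own x axis and vertical above 3.05 rad and z of flask_mid in the frame of imager below 0.083 m and x of flask_mid in the frame of imager above 0.0285 m and y of flask_mid in the frame of imager above 0.0405 m and angle between the z axis of flask and the x axis of imager, either way round below 0.025 rad and linear speed of flask below 0.01 m/s).
It fails at once if the flask is pressed or rammed against the end stop with more than 12 N (contact force between flask and end_stop above 12 N).
It fails at once if the flask is pressed or rammed against the side fence with more than 12 N (contact force between flask and side_fence above 12 N).
It fails at once if the flask is tipped onto its top face (angle between flask's own x axis and vertical below 0.6 rad).
It fails at once if the flask falls off the imager (z of flask_mid in the frame of imager below 0.06 m).
It fails at once if another thing on the deck or bench is moved by more than 15 mm (distance of any of dish, tray_flask_1, tray_flask_2, tube_rack, reagent_bottle, tip_box, marker, timer from where it was at the start of the episode above 0.015 m).
It also fails if it takes over 72 s, if anything falls off the work surface, if the arm or the gripper's body presses on something with over 40 N, if the wrist force passes 120 N, or if a joint passes its speed limit or range.

## Working session

There is one attempt and no reset: what is moved stays moved. The work goes in short steps, Python scripts to look and compute and a tool call to move; the robot and the scene stay as the last step left them, time stands still between calls to the robot, and variables do not carry over. Pictures are saved under pics/ and viewed, and the job is handed in when it is done.

Besides the shell and the picture viewer there is one more tool, called after "Request:" by a JSON object that holds its "fn" and its "kwargs". jog_arm: Moves the arm, as the interface text tells. Its arguments: {"type":"object","properties":{"steps":{"type":"array","items":{"type":"object","properties":{"delta_pos":{"type":"array","items":{"type":"number"}},"rotation":{"type":"array","items":{"type":"number"}},"jaw":{"type":"number"}}}}},"required":["steps"]}

```bash
mkdir -p pics; cat > h.py <<'E'
from station import manip, capture, get_calibration
import numpy as np, cv2
def K(n):
    c=get_calibration(n); f=200/np.tan(np.radians(c['vfov']/2)); return f,c['cx'],c['cy'],np.array(c['R']),np.array(c['t'])
def ray(n,u,v,z):
    f,cx,cy,R,t=K(n); d=R.T@np.array([(u-cx)/f,(v-cy)/f,1]); o=-R.T@t
    return o+d*(z-o[2])/d[2]
def proj(n,X):
    f,cx,cy,R,t=K(n); p=R@np.array(X)+t; return np.array([cx+f*p[0]/p[2],cy+f*p[1]/p[2]])
def pts(n,d):
    f,cx,cy,R,t=K(n); v,u=np.mgrid[:d.shape[0],:d.shape[1]]
    P=np.stack([(u-cx)/f*d,(v-cy)/f*d,d],-1); return (P-t)@R
def snap(n,name):
    p,d=capture(n); cv2.imwrite('pics/%s.png'%name,cv2.cvtColor(p,cv2.COLOR_RGB2BGR)); np.savez('pics/%s.npz'%name,p=p,d=d); return p,d
E
python3 - <<'E'
from h import *
print({k:v for k,v in manip.read_state().items()})
for n in ('side','top'):
    snap(n,n+'0'); c=get_calibration(n); print(c, -np.array(c['R']).T@np.array(c['t']))
E
```

```text
{'time': 0.0, 'joint_positions': array([ 6.40409767e+01,  1.66898129e+01, -8.82991287e+00,  6.45547418e+01,
        9.28715969e-06,  8.20183454e+01]), 'joint_vel': array([ 0.02412266, -0.05873857, -0.11236604,  0.01839636,  0.06015022,
       -0.00772368]), 'tau': array([-7.05276525e-04, -5.37147188e+01,  3.31367826e+01,  1.59192859e-02,
       -6.39664859e-05, -2.31138534e-05]), 'eef_pos': array([0.16184677, 0.49898009, 0.23073182]), 'ee_rot': array([-1.79926255e+02, -1.03494622e-02,  1.62022625e+02]), 'wrist_force': array([-0.06455581,  0.33160705,  0.38835239]), 'moment': array([-0.01498075,  0.03053618, -0.0444787 ]), 'finger_gap': 0.08528048885974379}
{'vfov': 46.537131204367945, 'cx': 318.17447814382314, 'cy': 202.3551141443815, 'R': array([[ 0.99434968, -0.10586258, -0.00786328],
       [-0.07621057, -0.66034092, -0.7470889 ],
       [ 0.07389631,  0.74346687, -0.66467762]]), 't': array([-0.46755719,  0.12517974,  1.32440703])} [ 0.37658656 -0.95148826  0.97014758]
{'vfov': 46.138039138852065, 'cx': 327.7955191949086, 'cy': 199.5331968364479, 'R': array([[-0.01638038, -0.99985713,  0.0041718 ],
       [-0.98931669,  0.01560293, -0.14494492],
       [ 0.14485912, -0.00650148, -0.98943093]]), 't': array([0.00510178, 0.48434188, 1.42979966])} [0.27213156 0.00683972 1.48486962]
```

View pics/side0.png

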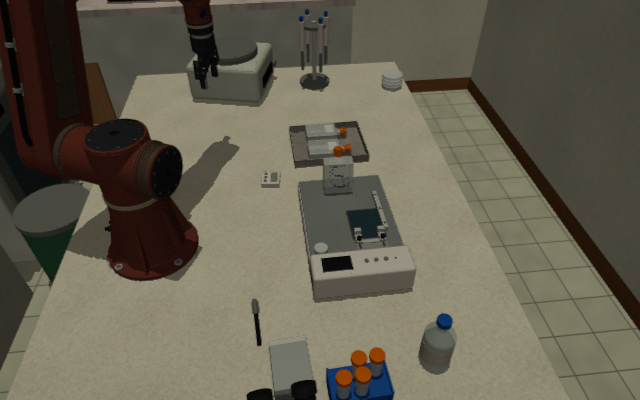

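View pics/top0.png

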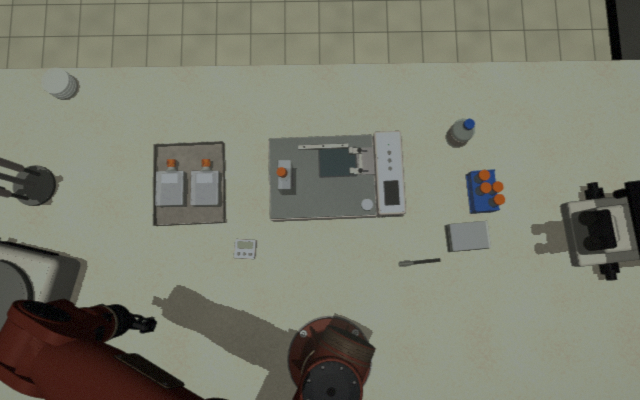

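```bash
python3 - <<'E'
from h import *
for n,(x0,y0,x1,y1) in {'top0':(255,120,415,230),'side0':(280,140,430,310)}.items():
    p=cv2.imread(f'pics/{n}.png')[y0:y1,x0:x1]; s=min(800//(x1-x0),600//(y1-y0)); print(n,s)
    p=cv2.convertScaleAbs(p,alpha=1.3)
    cv2.imwrite(f'pics/{n}z.png',cv2.resize(p,None,fx=s,fy=s,interpolation=cv2.INTER_CUBIC))
E
```

```text
top0 5
side0 3
```

View pics/top0z.png

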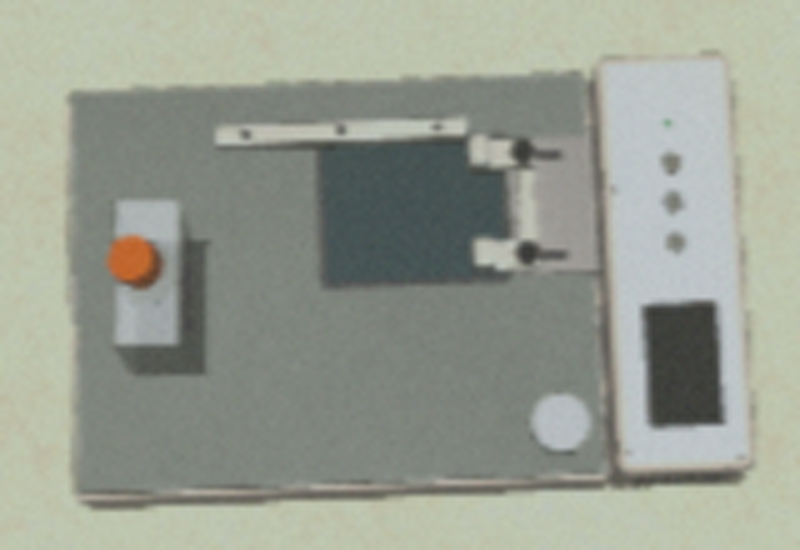

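View pics/side0z.png

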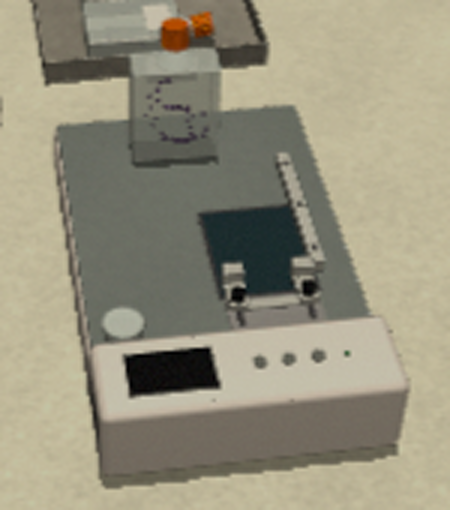

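```bash
python3 - <<'E'
from h import *
T=lambda u,v,z: ray('top',255+u/5-.4,120+v/5-.4,z)
S=lambda u,v,z: ray('side',280+u/3-.33,140+v/3-.33,z)
c={k:T(*v,.06) for k,v in dict(TL=(70,92),BL=(77,492),TR=(588,72),BR=(605,477)).items()}
for k in c: print(k,c[k].round(4))
print('len',np.linalg.norm(c['TL']-c['BL']))
a=T(216,146,.06);b=T(467,137,.06); print('fence',a,b,np.linalg.norm(a-b))
a=T(216,130,.074);b=T(467,117,.074); print('fence back top',a,b,np.linalg.norm(a-b))
ang=np.degrees(np.arctan2(*(b-a)[[1,0]])); print('x axis dir',ang)
ang2=np.degrees(np.arctan2(*(c['TR']-c['TL'])[[1,0]]));print(ang2, np.degrees(np.arctan2(*(c['TL']-c['BL'])[[1,0]])))
print('blocks', T(470,150,.082),T(474,252,.082),T(470,136,.082),T(474,266,.082),T(474,240,.082),T(470,166,.082))
print('cap', T(134,261,.212)); 
for uv in [(115,200),(180,200),(115,345),(181,345)]: print('body',T(*uv,.17))
print('dish',T(560,422,.072))
print('side base', S(131,162,.06),S(216,158,.06),'top growth',S(131,66,.17),S(219,66,.17))
print('side deck TL,TR', S(57,125,.06),S(298,106,.06))
print('side fence', S(277,155,.06),S(310,262,.06))
# depth
d=np.load('pics/top0.npz')['d'];P=pts('top',d)
for uv in [(300,205),(282,172),(284,182),(288,165),(288,185),(320,148)]: print(uv,P[uv[1],uv[0]].round(4))
m=(P[...,2]>.15)&(P[...,2]<.19)&(P[...,1]>.05)&(P[...,1]<.3)&(P[...,0]>.35)
print(m.sum(),P[m].mean(0), np.percentile(P[m],[2,98],axis=0))
E
```

```text
TL [0.678  0.1793 0.06  ]
BL [0.4266 0.1745 0.06  ]
TR [ 0.686 -0.145  0.06 ]
BR [ 0.4307 -0.1477  0.06  ]
len 0.2513711426086242
fence [0.64192028 0.08828927 0.06      ] [ 0.64528974 -0.06823179  0.06      ] 0.15655732364330008
fence back top [0.64843349 0.08741669 0.074     ] [ 0.65432701 -0.06778157  0.074     ] 0.15531011987675292
x axis dir -87.82528625245193
-88.58982302562701 1.0795102599418755
blocks [ 0.63130656 -0.06872807  0.082     ] [ 0.56744736 -0.069711    0.082     ] [ 0.64013083 -0.06892933  0.082     ] [ 0.55875147 -0.06951052  0.082     ] [ 0.57491319 -0.06988313  0.082     ] [ 0.62124084 -0.06849849  0.082     ]
cap [0.53792244 0.12534919 0.212     ]
body [0.5824901  0.14006445 0.17      ]
body [0.58191676 0.10284526 0.17      ]
body [0.49824249 0.14013992 0.17      ]
body [0.49765559 0.10269101 0.17      ]
dish [ 0.46341445 -0.12008035  0.072     ]
side base [0.49735321 0.10383371 0.06      ] [0.58289848 0.100149   0.06      ] top growth [0.49886145 0.1164967  0.17      ] [0.58240584 0.10670857 0.17      ]
side deck TL,TR [0.42802849 0.17106423 0.06      ] [0.68168135 0.17337608 0.06      ]
side fence [0.64459898 0.09769125 0.06      ] [ 0.6455635  -0.05637381  0.06      ]
(300, 205) [0.4652 0.0828 0.0595]
(282, 172) [0.5387 0.1243 0.2056]
(284, 182) [0.5175 0.1222 0.1674]
(288, 165) [0.5661 0.1103 0.1704]
(288, 185) [0.5077 0.1104 0.1727]
(320, 148) [0.6416 0.019  0.0671]
323 [0.53552368 0.12097696 0.17080172] [[0.49735762 0.10467496 0.16368155]
 [0.58131803 0.14206154 0.1832014 ]]
```

The flask stands at about (0.540, 0.121) with its top face towards world +y. The imager's x axis points at about -88.6° in the world. I'll turn the tool so the jaws open along world x, then come in behind the top face.

Request:
{"fn": "jog_arm", "kwargs": {"steps": [{"rotation": [0, 0, 10.2], "jaw": 4.5}, {"rotation": [0, 0, 10.2], "jaw": 4.5}, {"rotation": [0, 0, 10.2], "jaw": 4.5}, {"rotation": [0, 0, 10.2], "jaw": 4.5}, {"rotation": [0, 0, 10.2], "jaw": 4.5}, {"rotation": [0, 0, 10.2], "jaw": 4.5}, {"rotation": [0, 0, 9.8], "jaw": 4.5}]}}

```text
schema error: expected keys delta_pos, rotation, jaw
```

Request:
{"fn": "jog_arm", "kwargs": {"steps": [{"delta_pos": [-3.5, 4.1, 0], "jaw": 4.5}, {"delta_pos": [-3.5, 4.1, 0], "jaw": 4.5}, {"delta_pos": [-3.5, 4.1, 0], "jaw": 4.5}, {"delta_pos": [-3.5, 4.1, 0], "jaw": 4.5}, {"delta_pos": [-3.5, 4.1, 0], "jaw": 4.5}, {"delta_pos": [-3.5, 4.1, 0], "jaw": 4.5}, {"delta_pos": [-3.5, 4.1, 0], "jaw": 4.5}, {"delta_pos": [-3.5, 4.1, 0], "jaw": 4.5}, {"delta_pos": [-2, 3, 0], "jaw": 4.5}, {"jaw": 4.5}]}}

```text
schema error: expected keys delta_pos, rotation, jaw
```

Request:
{"fn": "jog_arm", "kwargs": {"steps": [{"delta_pos": [0, 0, 0], "rotation": [0, 0, 10.2], "jaw": 4.5}, {"delta_pos": [0, 0, 0], "rotation": [0, 0, 10.2], "jaw": 4.5}, {"delta_pos": [0, 0, 0], "rotation": [0, 0, 10.2], "jaw": 4.5}, {"delta_pos": [0, 0, 0], "rotation": [0, 0, 10.2], "jaw": 4.5}, {"delta_pos": [0, 0, 0], "rotation": [0, 0, 10.2], "jaw": 4.5}, {"delta_pos": [0, 0, 0], "rotation": [0, 0, 10.2], "jaw": 4.5}, {"delta_pos": [0, 0, 0], "rotation": [0, 0, 9.8], "jaw": 4.5}, {"delta_pos": [0, 0, 0], "rotation": [0, 0, 0], "jaw": 4.5}]}}

```text
time: 1.1
eef_pos: [0.1619, 0.4992, 0.231]
ee_rot: [-180.0, 0.0, 91.1]
wrist_force: [-0.1, 0.0, 0.3]
finger_gap: 0.0454
```

Request:
{"fn": "jog_arm", "kwargs": {"steps": [{"delta_pos": [-3.5, 4.1, 0], "rotation": [0, 0, 0], "jaw": 4.5}, {"delta_pos": [-3.5, 4.1, 0], "rotation": [0, 0, 0], "jaw": 4.5}, {"delta_pos": [-3.5, 4.1, 0], "rotation": [0, 0, 0], "jaw": 4.5}, {"delta_pos": [-3.5, 4.1, 0], "rotation": [0, 0, 0], "jaw": 4.5}, {"delta_pos": [-3.5, 4.1, 0], "rotation": [0, 0, 0], "jaw": 4.5}, {"delta_pos": [-3.5, 4.1, 0], "rotation": [0, 0, 0], "jaw": 4.5}, {"delta_pos": [-3.5, 4.1, 0], "rotation": [0, 0, 0], "jaw": 4.5}, {"delta_pos": [-3.5, 4.1, 0], "rotation": [0, 0, 0], "jaw": 4.5}, {"delta_pos": [-2, 4.4, 0], "rotation": [0, 0, 0], "jaw": 4.5}, {"delta_pos": [0, 0, 0], "rotation": [0, 0, 0], "jaw": 4.5}]}}

```text
time: 2.35
eef_pos: [0.5418, 0.2042, 0.2305]
ee_rot: [180.0, 0.0, 91.1]
wrist_force: [0.1, -0.3, -0.2]
finger_gap: 0.045
```

Request:
{"fn": "jog_arm", "kwargs": {"steps": [{"delta_pos": [0, 0, 4.2], "rotation": [0, 0, 0], "jaw": 4.5}, {"delta_pos": [0, 0, 4.2], "rotation": [0, 0, 0], "jaw": 4.5}, {"delta_pos": [-2, 0, 0], "rotation": [0, 0, 0], "jaw": 4.5}, {"delta_pos": [-2, 0, 0], "rotation": [0, 0, 0], "jaw": 4.5}, {"delta_pos": [0, 0, 0], "rotation": [0, 0, 0], "jaw": 4.5}]}}

```text
time: 2.98
eef_pos: [0.5412, 0.1644, 0.1492]
ee_rot: [179.8, -0.0, 90.9]
wrist_force: [0.9, -0.1, -0.4]
finger_gap: 0.0449
```

```bash
python3 - <<'E'
from h import *
for n in ('side','top'): snap(n,n+'1')
a=cv2.imread('pics/top1.png')[110:230,240:400];b=cv2.imread('pics/side1.png')[120:270,270:410]
a=cv2.resize(a,None,fx=3,fy=3);b=cv2.resize(b,(320,360));
cv2.imwrite('pics/c1.png',cv2.convertScaleAbs(np.hstack([a,b]),alpha=1.3))
E
```

```text
(no output)
```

View pics/c1.png

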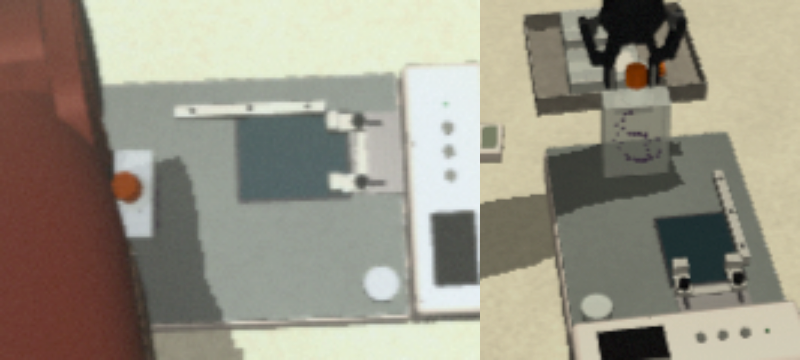

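The fingers straddle the cap just behind the flask, with no contact yet. Next I'll push it over.

Request:
{"fn": "jog_arm", "kwargs": {"steps": [{"delta_pos": [-0.5, 0, 0], "rotation": [0, 0, 0], "jaw": 4.5}, {"delta_pos": [-0.5, 0, 0], "rotation": [0, 0, 0], "jaw": 4.5}, {"delta_pos": [-0.5, 0, 0], "rotation": [0, 0, 0], "jaw": 4.5}, {"delta_pos": [-0.4, 0, 0], "rotation": [0, 0, 0], "jaw": 4.5}, {"delta_pos": [-0.4, 0, 0], "rotation": [0, 0, 0], "jaw": 4.5}, {"delta_pos": [-0.4, 0, 0], "rotation": [0, 0, 0], "jaw": 4.5}, {"delta_pos": [-0.4, 0, 0], "rotation": [0, 0, 0], "jaw": 4.5}, {"delta_pos": [0, 0, 0], "rotation": [0, 0, 0], "jaw": 4.5}]}}

```text
time: 4.08
eef_pos: [0.5406, 0.1347, 0.1473]
ee_rot: [180.0, 0.0, 91.0]
wrist_force: [-0.1, 0.1, 0.4]
finger_gap: 0.0449
```

```bash
cat >> h.py <<'E'
def both(k):
    for n in ('side','top'): snap(n,n+k)
    a=cv2.imread(f'pics/top{k}.png')[110:230,240:400];b=cv2.imread(f'pics/side{k}.png')[120:270,270:410]
    a=cv2.resize(a,None,fx=3,fy=3);b=cv2.resize(b,(320,360))
    cv2.imwrite(f'pics/c{k}.png',cv2.convertScaleAbs(np.hstack([a,b]),alpha=1.3))
E
python3 -c "
from h import *
both('2')"
```

```text
(no output)
```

View pics/c2.png

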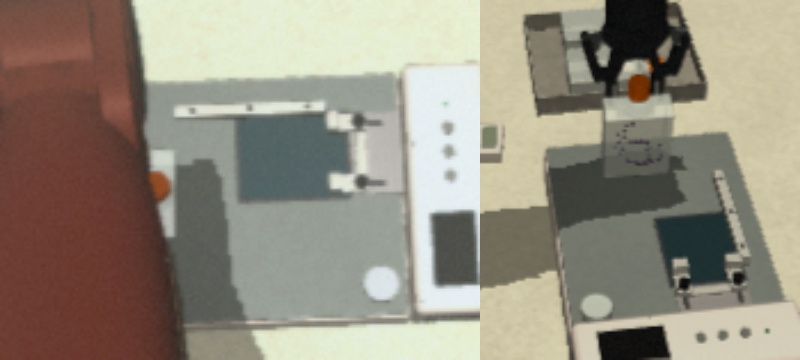

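It is tilting and the base isn't slipping, so I'll keep pushing.

Request:
{"fn": "jog_arm", "kwargs": {"steps": [{"delta_pos": [-0.4, 0, 0], "rotation": [0, 0, 0], "jaw": 4.5}, {"delta_pos": [-0.4, 0, 0], "rotation": [0, 0, 0], "jaw": 4.5}, {"delta_pos": [-0.4, 0, 0], "rotation": [0, 0, 0], "jaw": 4.5}, {"delta_pos": [-0.4, 0, 0], "rotation": [0, 0, 0], "jaw": 4.5}, {"delta_pos": [-0.4, 0, 0], "rotation": [0, 0, 0], "jaw": 4.5}, {"delta_pos": [0, 0, 0], "rotation": [0, 0, 0], "jaw": 4.5}, {"delta_pos": [0, 0, 0], "rotation": [0, 0, 0], "jaw": 4.5}, {"delta_pos": [0, 0, 0], "rotation": [0, 0, 0], "jaw": 4.5}]}}

```text
time: 5.18
eef_pos: [0.541, 0.1151, 0.1473]
ee_rot: [180.0, 0.0, 91.0]
wrist_force: [0.4, 0.7, 0.1]
finger_gap: 0.0451
```

```bash
python3 -c "
from h import *
both('3')"
```

```text
(no output)
```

View pics/c3.png

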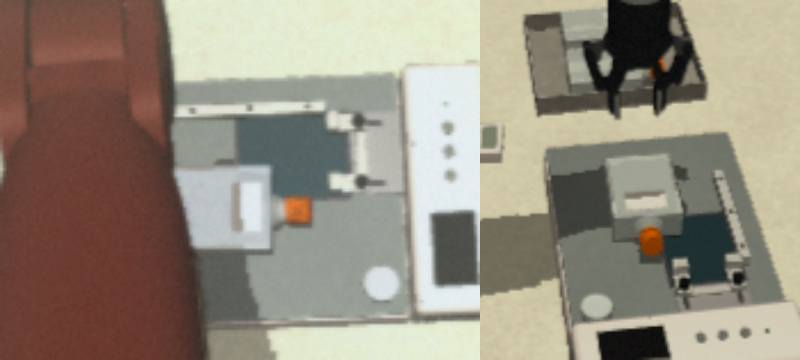

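It now lies on its growth face with the cap towards the stop. I'll raise the tool, turn it so the jaws lie along the imager's x, and move to the robot's side of the flask.

Request:
{"fn": "jog_arm", "kwargs": {"steps": [{"delta_pos": [0, 0, -4], "rotation": [0, 0, 0], "jaw": 4.5}, {"delta_pos": [0, 0, -4], "rotation": [0, 0, -10], "jaw": 4.5}, {"delta_pos": [0, 0, 0], "rotation": [0, 0, -10], "jaw": 4.5}, {"delta_pos": [0, 0, 0], "rotation": [0, 0, -10], "jaw": 4.5}, {"delta_pos": [0, 0, 0], "rotation": [0, 0, -10], "jaw": 4.5}, {"delta_pos": [0, 0, 0], "rotation": [0, 0, -10], "jaw": 4.5}, {"delta_pos": [0, 0, 0], "rotation": [0, 0, -10], "jaw": 4.5}, {"delta_pos": [0, 0, 0], "rotation": [0, 0, -10], "jaw": 4.5}, {"delta_pos": [0, 0, 0], "rotation": [0, 0, -10], "jaw": 4.5}, {"delta_pos": [0, 0, 0], "rotation": [0, 0, -10.5], "jaw": 4.5}, {"delta_pos": [6, -3, 0], "rotation": [0, 0, 0], "jaw": 4.5}, {"delta_pos": [6, -3, 0], "rotation": [0, 0, 0], "jaw": 4.5}]}}

```text
time: 6.78
eef_pos: [0.4293, 0.0558, 0.2268]
ee_rot: [-180.0, -0.0, -178.4]
wrist_force: [-0.0, -1.4, -0.0]
finger_gap: 0.0448
```

```bash
python3 -c "
from h import *
both('4')
s=manip.read_state();print(s['eef_pos'],s['ee_rot'])
a=cv2.imread('pics/top4.png')[130:225,260:400]
cv2.imwrite('pics/top4z.png',cv2.convertScaleAbs(cv2.resize(a,None,fx=5,fy=5,interpolation=cv2.INTER_CUBIC),alpha=1.3))"
```

```text
[0.42440698 0.0550104  0.226423  ] [-179.98020869   -0.30981655 -178.54585361]
```

View pics/top4z.png

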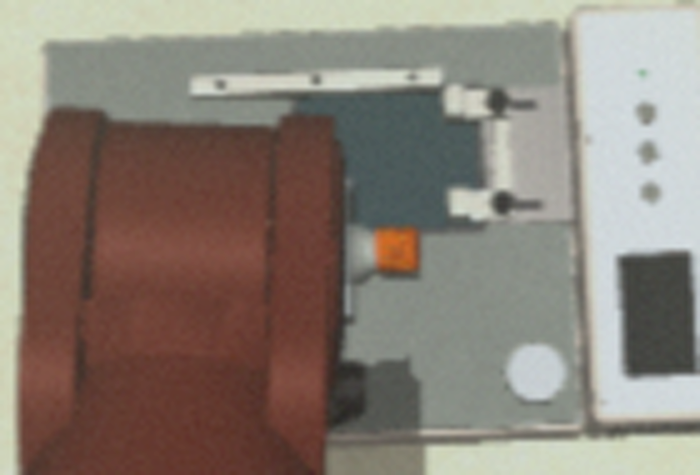

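View pics/c4.png

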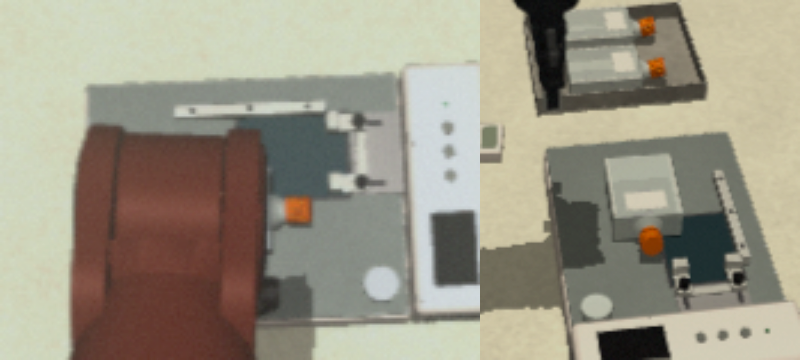

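```bash
python3 -c "
from h import *
a=cv2.imread('pics/side4.png')[175:275,290:400]
cv2.imwrite('pics/side4z.png',cv2.convertScaleAbs(cv2.resize(a,None,fx=6,fy=6,interpolation=cv2.INTER_CUBIC),alpha=1.3))"
```

```text
(no output)
```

View pics/side4z.png

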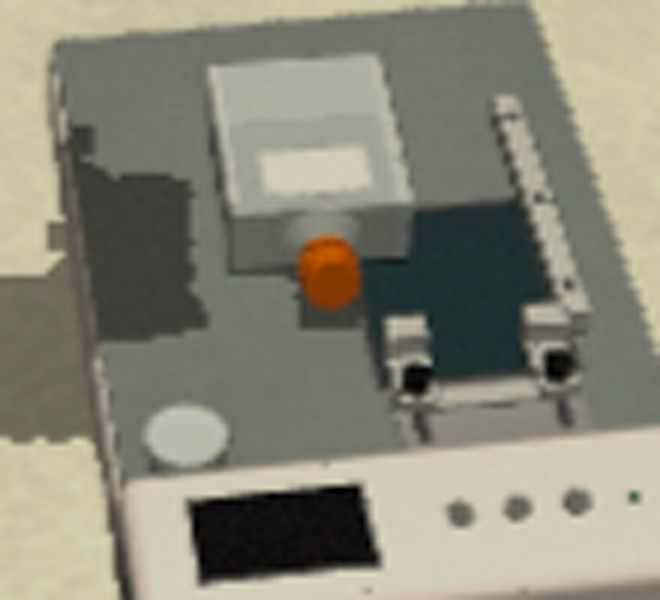

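```bash
python3 - <<'E'
from h import *
S=lambda u,v,z: ray('side',290+u/6-.42,175+v/6-.42,z)
q=[S(207,66,.098),S(380,55,.098),S(228,216,.098),S(413,205,.098)]
for a in q: print(a.round(4))
print('width',np.linalg.norm(q[0]-q[1]),np.linalg.norm(q[2]-q[3]),'len',np.linalg.norm(q[0]-q[2]),np.linalg.norm(q[1]-q[3]))
print('ang', [np.degrees(np.arctan2(*(q[j]-q[i])[[1,0]])) for i,j in ((0,1),(2,3),(0,2),(1,3))])
print('mean',np.mean(q,0)); print('front bottom',S(230,273,.06),S(410,260,.06))
print('fence', S(494,106,.074),S(563,312,.074),'blocks',S(388,343,.082),S(427,342,.082),S(525,332,.082))
E
```

```text
[0.4987 0.0958 0.098 ]
[0.5842 0.0944 0.098 ]
[ 0.4958 -0.013   0.098 ]
[ 0.5817 -0.0153  0.098 ]
width 0.08551137908428229 0.08594128900806215 len 0.10883777575192612 0.10977528998396384
ang [np.float64(-0.9279776462075753), np.float64(-1.5553962611911483), np.float64(-91.51860131887675), np.float64(-91.29185281490854)]
mean [0.54006238 0.04050089 0.098     ]
front bottom [ 0.49711407 -0.01144854  0.06      ] [ 0.58266125 -0.01234693  0.06      ]
fence [0.63941163 0.07747481 0.074     ] [ 0.64288194 -0.06865511  0.074     ] blocks [ 0.5588289  -0.08699086  0.082     ] [ 0.57622962 -0.08834892  0.082     ] [ 0.6209316  -0.08712036  0.082     ]
```

The flask is at (0.540, 0.0405), turned 2.7° from square. The fence face is about 58 mm away. I'll lower beside it with both fingers aligned to the fence.

Request:
{"fn": "jog_arm", "kwargs": {"steps": [{"delta_pos": [-1, -1.4, 4], "rotation": [0, 0, 0.2], "jaw": 4.5}, {"delta_pos": [-1, 0, 4], "rotation": [0, 0, 0], "jaw": 4.5}, {"delta_pos": [-1, 0, 4], "rotation": [0, 0, 0], "jaw": 4.5}, {"delta_pos": [0, 0, 3.8], "rotation": [0, 0, 0], "jaw": 4.5}, {"delta_pos": [0, 0, 0], "rotation": [0, 0, 0], "jaw": 4.5}, {"delta_pos": [0, 0, 0], "rotation": [0, 0, 0], "jaw": 4.5}]}}

```text
time: 7.62
eef_pos: [0.4618, 0.043, 0.0705]
ee_rot: [-180.0, 0.1, -178.7]
wrist_force: [-0.1, -0.8, -0.2]
finger_gap: 0.0447
```

Request:
{"fn": "jog_arm", "kwargs": {"steps": [{"delta_pos": [-0.7, 0, 0.1], "rotation": [0, 0, 0], "jaw": 4.5}, {"delta_pos": [-0.7, 0, 0], "rotation": [0, 0, 0], "jaw": 4.5}, {"delta_pos": [-0.6, 0, 0], "rotation": [0, 0, 0], "jaw": 4.5}, {"delta_pos": [-0.6, 0, 0], "rotation": [0, 0, 0], "jaw": 4.5}, {"delta_pos": [-0.6, 0, 0], "rotation": [0, 0, 0], "jaw": 4.5}, {"delta_pos": [-0.6, 0, 0], "rotation": [0, 0, 0], "jaw": 4.5}, {"delta_pos": [-0.6, 0, 0], "rotation": [0, 0, 0], "jaw": 4.5}, {"delta_pos": [-0.6, 0, 0], "rotation": [0, 0, 0], "jaw": 4.5}, {"delta_pos": [-0.6, 0, 0], "rotation": [0, 0, 0], "jaw": 4.5}, {"delta_pos": [-0.6, 0, 0], "rotation": [0, 0, 0], "jaw": 4.5}, {"delta_pos": [-0.5, 0, 0], "rotation": [0, 0, 0], "jaw": 4.5}, {"delta_pos": [0, 0, 0], "rotation": [0, 0, 0], "jaw": 4.5}]}}

```text
time: 9.12
eef_pos: [0.5285, 0.0445, 0.0683]
ee_rot: [-180.0, 0.0, -178.7]
wrist_force: [-0.3, 0.1, -0.3]
finger_gap: 0.0451
```

```bash
python3 -c "
from h import *
s=manip.read_state();print(s['eef_pos'],s['ee_rot'],s['wrist_force'])
both('5')
a=cv2.imread('pics/side5.png')[175:275,290:400]
cv2.imwrite('pics/side5z.png',cv2.convertScaleAbs(cv2.resize(a,None,fx=6,fy=6,interpolation=cv2.INTER_CUBIC),alpha=1.3))"
```

```text
[0.52853398 0.04446674 0.06834326] [-1.79998112e+02  2.76259594e-02 -1.78677838e+02] [-0.27425646  0.08608117 -0.25454161]
```

View pics/side5z.png

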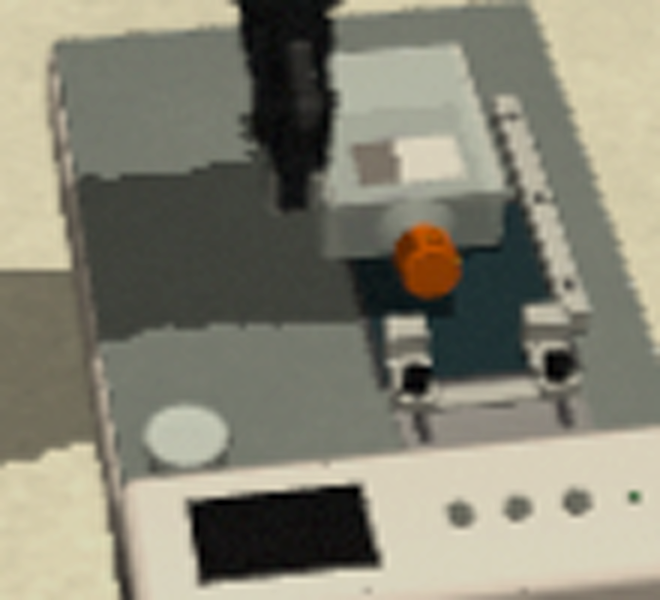

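```bash
python3 - <<'E'
from h import *
S=lambda u,v,z: ray('side',290+u/6-.42,175+v/6-.42,z)
q=[S(460,44,.098),S(326,200,.098),S(504,189,.098)]
for a in q: print(a.round(4))
print(S(326,257,.06),S(502,243,.06))
E
```

```text
[0.6248 0.0983 0.098 ]
[ 0.5422 -0.0073  0.098 ]
[ 0.6256 -0.0093  0.098 ]
[ 0.54355943 -0.00578529  0.06      ] [ 0.62805635 -0.00576494  0.06      ]
```

Request:
{"fn": "jog_arm", "kwargs": {"steps": [{"delta_pos": [-0.4, 0, 0], "rotation": [0, 0, 0], "jaw": 4.5}, {"delta_pos": [-0.3, 0, 0], "rotation": [0, 0, 0], "jaw": 4.5}, {"delta_pos": [-0.2, 0, 0], "rotation": [0, 0, 0], "jaw": 4.5}, {"delta_pos": [-0.1, 0, 0], "rotation": [0, 0, 0], "jaw": 4.5}, {"delta_pos": [-0.1, 0, 0], "rotation": [0, 0, 0], "jaw": 4.5}, {"delta_pos": [0, 0, 0], "rotation": [0, 0, 0], "jaw": 4.5}]}}

```text
time: 9.98
eef_pos: [0.5392, 0.0447, 0.0683]
ee_rot: [180.0, 0.0, -178.7]
wrist_force: [-0.0, -0.3, 0.6]
finger_gap: 0.0451
```

Request:
{"fn": "jog_arm", "kwargs": {"steps": [{"delta_pos": [-0.07, 0, 0], "rotation": [0, 0, 0], "jaw": 4.5}, {"delta_pos": [-0.07, 0, 0], "rotation": [0, 0, 0], "jaw": 4.5}, {"delta_pos": [0, 0, 0], "rotation": [0, 0, 0], "jaw": 4.5}]}}

```text
time: 10.35
eef_pos: [0.5406, 0.0447, 0.0683]
ee_rot: [180.0, 0.0, -178.7]
wrist_force: [-0.7, -0.2, 0.0]
finger_gap: 0.0452
```

Request:
{"fn": "jog_arm", "kwargs": {"steps": [{"delta_pos": [-0.07, 0, 0], "rotation": [0, 0, 0], "jaw": 4.5}, {"delta_pos": [0, 0, 0], "rotation": [0, 0, 0], "jaw": 4.5}]}}

```text
time: 10.6
eef_pos: [0.5412, 0.0448, 0.0683]
ee_rot: [-180.0, 0.0, -178.7]
wrist_force: [-0.4, 0.1, 0.1]
finger_gap: 0.0447
```

Request:
{"fn": "jog_arm", "kwargs": {"steps": [{"delta_pos": [-0.05, 0, 0], "rotation": [0, 0, 0], "jaw": 4.5}, {"delta_pos": [0, 0, 0], "rotation": [0, 0, 0], "jaw": 4.5}]}}

```text
time: 10.85
eef_pos: [0.5417, 0.0448, 0.0683]
ee_rot: [-180.0, 0.0, -178.7]
wrist_force: [-1.0, 0.4, 0.9]
finger_gap: 0.0451
```

Request:
{"fn": "jog_arm", "kwargs": {"steps": [{"delta_pos": [-0.05, 0, 0], "rotation": [0, 0, 0], "jaw": 4.5}, {"delta_pos": [0, 0, 0], "rotation": [0, 0, 0], "jaw": 4.5}]}}

```text
time: 11.1
eef_pos: [0.5422, 0.0448, 0.0683]
ee_rot: [180.0, 0.0, -178.7]
wrist_force: [-0.3, -0.7, -0.2]
finger_gap: 0.0448
```

Request:
{"fn": "jog_arm", "kwargs": {"steps": [{"delta_pos": [-0.05, 0, 0], "rotation": [0, 0, 0], "jaw": 4.5}, {"delta_pos": [0, 0, 0], "rotation": [0, 0, 0], "jaw": 4.5}]}}

```text
time: 11.35
eef_pos: [0.5427, 0.0448, 0.0683]
ee_rot: [180.0, 0.0, -178.7]
wrist_force: [-0.7, -0.7, -0.5]
finger_gap: 0.0452
```

Noise on the reading is about 0.5 N. I'll keep creeping in small steps and read the force at each one.

Request:
{"fn": "jog_arm", "kwargs": {"steps": [{"delta_pos": [-0.05, 0, 0], "rotation": [0, 0, 0], "jaw": 4.5}, {"delta_pos": [0, 0, 0], "rotation": [0, 0, 0], "jaw": 4.5}]}}

```text
time: 11.6
eef_pos: [0.5432, 0.0448, 0.0683]
ee_rot: [-180.0, 0.0, -178.7]
wrist_force: [-0.6, 0.9, 0.3]
finger_gap: 0.0446
```

Request:
{"fn": "jog_arm", "kwargs": {"steps": [{"delta_pos": [-0.05, 0, 0], "rotation": [0, 0, 0], "jaw": 4.5}, {"delta_pos": [0, 0, 0], "rotation": [0, 0, 0], "jaw": 4.5}]}}

```text
time: 11.85
eef_pos: [0.5436, 0.0448, 0.0683]
ee_rot: [-180.0, -0.0, -178.7]
wrist_force: [-1.1, -0.5, 0.3]
finger_gap: 0.0449
```

```bash
python3 -c "
from h import *
both('6')
s=manip.read_state();print(s['eef_pos'],s['ee_rot'],s['wrist_force'])
a=cv2.imread('pics/side6.png')[175:275,290:400]
cv2.imwrite('pics/side6z.png',cv2.convertScaleAbs(cv2.resize(a,None,fx=6,fy=6,interpolation=cv2.INTER_CUBIC),alpha=1.3))"
```

```text
[0.54356947 0.04484069 0.06828227] [ 1.79999135e+02 -4.81081516e-03 -1.78678730e+02] [-2.11643529 -0.87749469  0.9855437 ]
```

View pics/side6z.png

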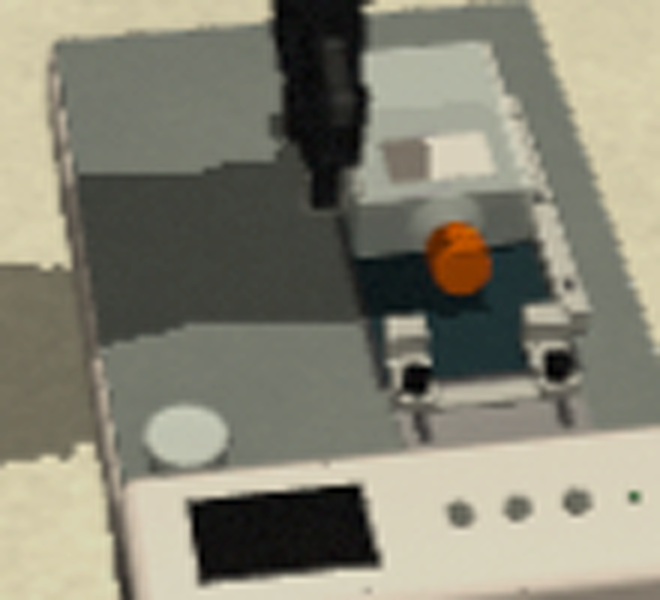

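Request:
{"fn": "jog_arm", "kwargs": {"steps": [{"delta_pos": [-0.04, 0, 0], "rotation": [0, 0, 0], "jaw": 4.5}, {"delta_pos": [0, 0, 0], "rotation": [0, 0, 0], "jaw": 4.5}]}}

```text
time: 12.2
eef_pos: [0.5436, 0.0448, 0.0683]
ee_rot: [-180.0, -0.0, -178.7]
wrist_force: [-4.5, -0.6, 2.8]
finger_gap: 0.0452
```

Request:
{"fn": "jog_arm", "kwargs": {"steps": [{"delta_pos": [-0.03, 0, 0], "rotation": [0, 0, 0], "jaw": 4.5}, {"delta_pos": [0, 0, 0], "rotation": [0, 0, 0], "jaw": 4.5}]}}

```text
time: 12.45
eef_pos: [0.5436, 0.0449, 0.0682]
ee_rot: [-180.0, -0.1, -178.7]
wrist_force: [-6.3, -0.9, 4.4]
finger_gap: 0.0453
```

It's seated on the fence at about 6 N. I'll back off and go round to the base end.

Request:
{"fn": "jog_arm", "kwargs": {"steps": [{"delta_pos": [0.5, 0, 0], "rotation": [0, 0, 0], "jaw": 4.5}, {"delta_pos": [2, 0, 0], "rotation": [0, 0, 0], "jaw": 4.5}, {"delta_pos": [1.5, 0, -5], "rotation": [0, 0, 0], "jaw": 4.5}, {"delta_pos": [0, 2, -5], "rotation": [0, 0, 10], "jaw": 4.5}, {"delta_pos": [0, 0, 0], "rotation": [0, 0, 10], "jaw": 4.5}, {"delta_pos": [0, 0, 0], "rotation": [0, 0, 10], "jaw": 4.5}, {"delta_pos": [0, 0, 0], "rotation": [0, 0, 10], "jaw": 4.5}, {"delta_pos": [0, 0, 0], "rotation": [0, 0, 10], "jaw": 4.5}, {"delta_pos": [0, 0, 0], "rotation": [0, 0, 10], "jaw": 4.5}, {"delta_pos": [0, 0, 0], "rotation": [0, 0, 10], "jaw": 4.5}, {"delta_pos": [0, 0, 0], "rotation": [0, 0, 10], "jaw": 4.5}, {"delta_pos": [0, 0, 0], "rotation": [0, 0, 10], "jaw": 4.5}]}}

```text
time: 13.95
eef_pos: [0.5043, 0.064, 0.1684]
ee_rot: [179.9, -0.0, 91.0]
wrist_force: [-0.5, 0.4, -0.1]
finger_gap: 0.0449
```

Request:
{"fn": "jog_arm", "kwargs": {"steps": [{"delta_pos": [5, 0, 0], "rotation": [0, 0, 0], "jaw": 4.5}, {"delta_pos": [5, 2.5, 0], "rotation": [0, 0, 0], "jaw": 4.5}, {"delta_pos": [0, 5, 0], "rotation": [0, 0, 0], "jaw": 4.5}, {"delta_pos": [0, 0, 0], "rotation": [0, 0, 0], "jaw": 4.5}, {"delta_pos": [0, 0, 0], "rotation": [0, 0, 0], "jaw": 4.5}]}}

```text
time: 14.58
eef_pos: [0.5762, 0.1656, 0.1679]
ee_rot: [-180.0, 0.0, 91.3]
wrist_force: [-0.7, -0.4, 0.1]
finger_gap: 0.0451
```

```bash
python3 -c "
from h import *
both('7')
s=manip.read_state();print(s['eef_pos'],s['ee_rot'],s['wrist_force'])
a=cv2.imread('pics/side7.png')[175:275,290:400]
cv2.imwrite('pics/side7z.png',cv2.convertScaleAbs(cv2.resize(a,None,fx=6,fy=6,interpolation=cv2.INTER_CUBIC),alpha=1.3))"
```

```text
[0.57581927 0.16538474 0.16835353] [-1.79980842e+02 -3.43762566e-04  9.13060604e+01] [ 0.35924325 -0.32238626 -0.74669481]
```

View pics/side7z.png

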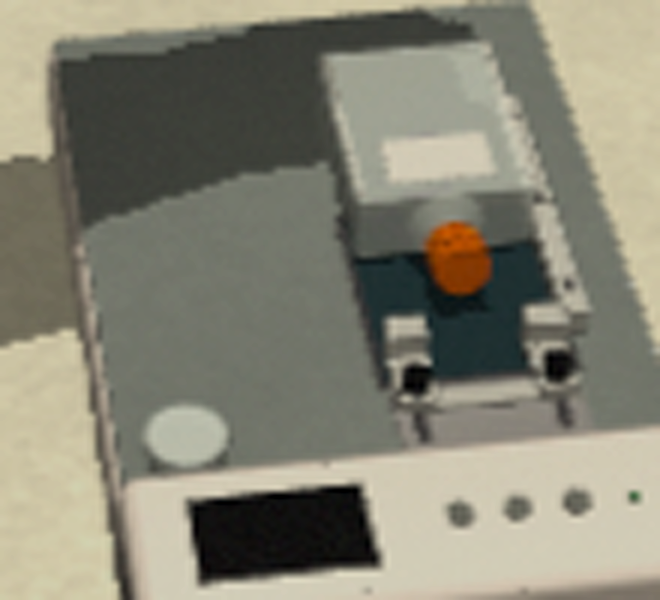

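View pics/c7.png

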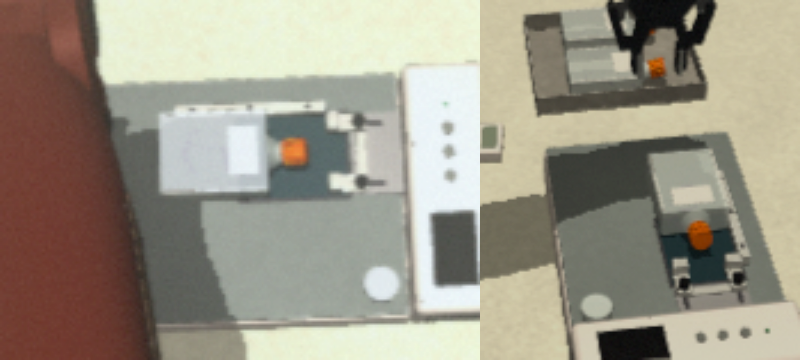

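The flask is flush along the fence. I'll lower behind the base end, square to it.

Request:
{"fn": "jog_arm", "kwargs": {"steps": [{"delta_pos": [0, 1.6, 0], "rotation": [0, 0, 0], "jaw": 4.5}, {"delta_pos": [0, 0, 5], "rotation": [0, 0, 0], "jaw": 4.5}, {"delta_pos": [-1, 0, 5], "rotation": [0, 0, 0], "jaw": 4.5}, {"delta_pos": [-1, 0, 0], "rotation": [0, 0, 0], "jaw": 4.5}, {"delta_pos": [0, 0, 0], "rotation": [0, 0, 0], "jaw": 4.5}, {"delta_pos": [0, 0, 0], "rotation": [0, 0, 0], "jaw": 4.5}]}}

```text
time: 15.42
eef_pos: [0.5946, 0.1462, 0.0709]
ee_rot: [179.8, -0.0, 91.3]
wrist_force: [0.7, -0.7, 0.0]
finger_gap: 0.045
```

Request:
{"fn": "jog_arm", "kwargs": {"steps": [{"delta_pos": [-0.7, 0, 0], "rotation": [0, 0, 0], "jaw": 4.5}, {"delta_pos": [-0.7, 0, 0], "rotation": [0, 0, 0], "jaw": 4.5}, {"delta_pos": [-0.7, 0, 0], "rotation": [0, 0, 0], "jaw": 4.5}, {"delta_pos": [-0.5, 0, 0], "rotation": [0, 0, 0], "jaw": 4.5}, {"delta_pos": [-0.5, 0, 0], "rotation": [0, 0, 0], "jaw": 4.5}, {"delta_pos": [-0.5, 0, 0], "rotation": [0, 0, 0], "jaw": 4.5}, {"delta_pos": [-0.5, 0, 0], "rotation": [0, 0, 0], "jaw": 4.5}, {"delta_pos": [-0.5, 0, 0], "rotation": [0, 0, 0], "jaw": 4.5}, {"delta_pos": [-0.5, 0, 0], "rotation": [0, 0, 0], "jaw": 4.5}, {"delta_pos": [-0.5, 0, 0], "rotation": [0, 0, 0], "jaw": 4.5}, {"delta_pos": [0, 0, 0], "rotation": [0, 0, 0], "jaw": 4.5}]}}

```text
time: 16.8
eef_pos: [0.5943, 0.0895, 0.0683]
ee_rot: [180.0, 0.0, 91.3]
wrist_force: [1.0, -0.3, 0.7]
finger_gap: 0.045
```

```bash
python3 -c "
from h import *
both('8')
s=manip.read_state();print(s['eef_pos'],s['ee_rot'],s['wrist_force'])
a=cv2.imread('pics/side8.png')[175:275,290:400]
cv2.imwrite('pics/side8z.png',cv2.convertScaleAbs(cv2.resize(a,None,fx=6,fy=6,interpolation=cv2.INTER_CUBIC),alpha=1.3))"
```

```text
[0.59437415 0.08996131 0.0683799 ] [1.79990434e+02 2.50153112e-03 9.13116260e+01] [0.20067372 0.65949056 0.6932497 ]
```

View pics/side8z.png

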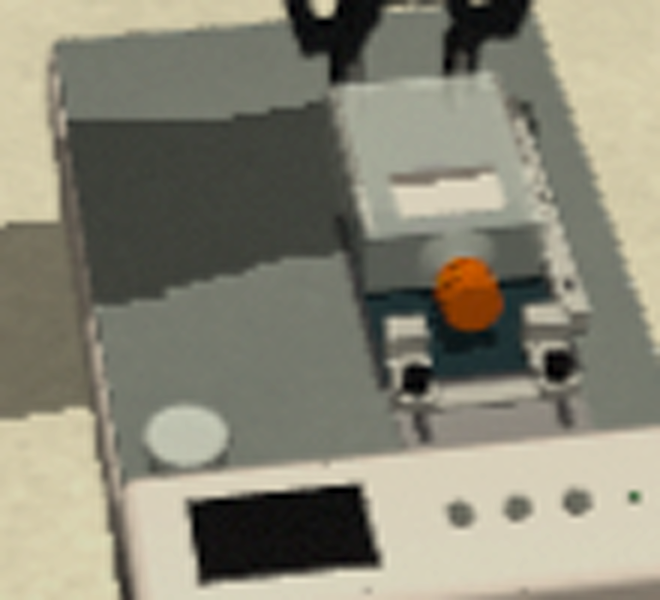

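View pics/c8.png

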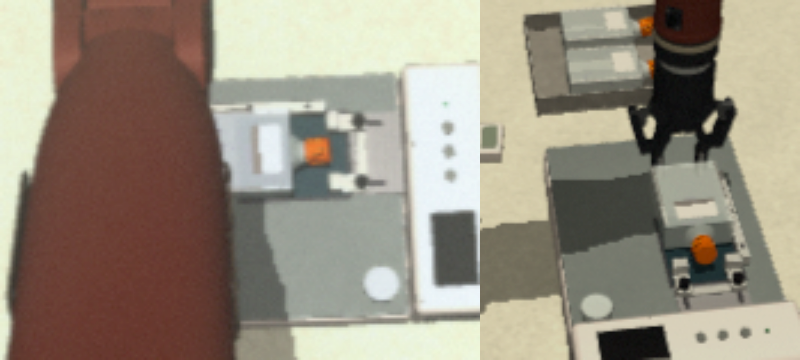

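```bash
python3 - <<'E'
from h import *
S=lambda u,v,z: ray('side',290+u/6-.42,175+v/6-.42,z)
print(S(362,237,.098),S(547,223,.098),S(331,85,.098),S(490,73,.098))
print('bot',S(364,294,.06)); print('block',S(387,317,.082),S(427,316,.082),S(524,305,.082))
E
```

```text
[ 0.55486813 -0.03401798  0.098     ] [ 0.64064768 -0.03441612  0.098     ] [0.55682225 0.07450605 0.098     ] [0.63519188 0.07458785 0.098     ]
bot [ 0.55747615 -0.03259687  0.06      ]
block [ 0.56107288 -0.07066586  0.082     ] [ 0.57909373 -0.07208496  0.082     ] [ 0.62392762 -0.07010259  0.082     ]
```

There's about 36 mm left. I'll move 28 mm, then creep.

Request:
{"fn": "jog_arm", "kwargs": {"steps": [{"delta_pos": [-0.4, 0, 0], "rotation": [0, 0, 0], "jaw": 4.5}, {"delta_pos": [-0.4, 0, 0], "rotation": [0, 0, 0], "jaw": 4.5}, {"delta_pos": [-0.4, 0, 0], "rotation": [0, 0, 0], "jaw": 4.5}, {"delta_pos": [-0.4, 0, 0], "rotation": [0, 0, 0], "jaw": 4.5}, {"delta_pos": [-0.4, 0, 0], "rotation": [0, 0, 0], "jaw": 4.5}, {"delta_pos": [-0.3, 0, 0], "rotation": [0, 0, 0], "jaw": 4.5}, {"delta_pos": [-0.3, 0, 0], "rotation": [0, 0, 0], "jaw": 4.5}, {"delta_pos": [-0.2, 0, 0], "rotation": [0, 0, 0], "jaw": 4.5}, {"delta_pos": [0, 0, 0], "rotation": [0, 0, 0], "jaw": 4.5}]}}

```text
time: 18.02
eef_pos: [0.5949, 0.0617, 0.0683]
ee_rot: [-180.0, 0.0, 91.3]
wrist_force: [-1.0, 0.7, -0.0]
finger_gap: 0.0448
```

Request:
{"fn": "jog_arm", "kwargs": {"steps": [{"delta_pos": [-0.08, 0, 0], "rotation": [0, 0, 0], "jaw": 4.5}, {"delta_pos": [-0.08, 0, 0], "rotation": [0, 0, 0], "jaw": 4.5}, {"delta_pos": [0, 0, 0], "rotation": [0, 0, 0], "jaw": 4.5}]}}

```text
time: 18.4
eef_pos: [0.5949, 0.0603, 0.0682]
ee_rot: [-180.0, 0.0, 91.3]
wrist_force: [-0.1, 0.6, -0.8]
finger_gap: 0.0452
```

Request:
{"fn": "jog_arm", "kwargs": {"steps": [{"delta_pos": [-0.06, 0, 0], "rotation": [0, 0, 0], "jaw": 4.5}, {"delta_pos": [-0.05, 0, 0], "rotation": [0, 0, 0], "jaw": 4.5}, {"delta_pos": [0, 0, 0], "rotation": [0, 0, 0], "jaw": 4.5}]}}

```text
time: 18.77
eef_pos: [0.595, 0.0592, 0.0683]
ee_rot: [-180.0, 0.0, 91.3]
wrist_force: [0.5, 0.5, -0.9]
finger_gap: 0.045
```

Request:
{"fn": "jog_arm", "kwargs": {"steps": [{"delta_pos": [-0.05, 0, 0], "rotation": [0, 0, 0], "jaw": 4.5}, {"delta_pos": [-0.05, 0, 0], "rotation": [0, 0, 0], "jaw": 4.5}, {"delta_pos": [0, 0, 0], "rotation": [0, 0, 0], "jaw": 4.5}]}}

```text
time: 19.15
eef_pos: [0.595, 0.0583, 0.0683]
ee_rot: [180.0, 0.0, 91.3]
wrist_force: [-0.7, 0.8, 1.1]
finger_gap: 0.0451
```

Request:
{"fn": "jog_arm", "kwargs": {"steps": [{"delta_pos": [-0.05, 0, 0], "rotation": [0, 0, 0], "jaw": 4.5}, {"delta_pos": [-0.05, 0, 0], "rotation": [0, 0, 0], "jaw": 4.5}, {"delta_pos": [0, 0, 0], "rotation": [0, 0, 0], "jaw": 4.5}]}}

```text
time: 19.52
eef_pos: [0.595, 0.0573, 0.0683]
ee_rot: [-180.0, 0.0, 91.3]
wrist_force: [0.6, 1.1, -0.9]
finger_gap: 0.0451
```

Request:
{"fn": "jog_arm", "kwargs": {"steps": [{"delta_pos": [-0.05, 0, 0], "rotation": [0, 0, 0], "jaw": 4.5}, {"delta_pos": [0, 0, 0], "rotation": [0, 0, 0], "jaw": 4.5}]}}

```text
time: 19.77
eef_pos: [0.5951, 0.0568, 0.0683]
ee_rot: [180.0, 0.0, 91.3]
wrist_force: [-0.3, 1.1, -0.3]
finger_gap: 0.0448
```

Request:
{"fn": "jog_arm", "kwargs": {"steps": [{"delta_pos": [-0.05, 0, 0], "rotation": [0, 0, 0], "jaw": 4.5}, {"delta_pos": [0, 0, 0], "rotation": [0, 0, 0], "jaw": 4.5}]}}

```text
time: 20.02
eef_pos: [0.595, 0.0563, 0.0683]
ee_rot: [-180.0, 0.0, 91.3]
wrist_force: [0.4, 0.1, -0.9]
finger_gap: 0.0444
```

Request:
{"fn": "jog_arm", "kwargs": {"steps": [{"delta_pos": [-0.05, 0, 0], "rotation": [0, 0, 0], "jaw": 4.5}, {"delta_pos": [0, 0, 0], "rotation": [0, 0, 0], "jaw": 4.5}]}}

```text
time: 20.27
eef_pos: [0.5951, 0.0558, 0.0683]
ee_rot: [180.0, 0.0, 91.3]
wrist_force: [-1.1, 0.6, 0.3]
finger_gap: 0.045
```

Request:
{"fn": "jog_arm", "kwargs": {"steps": [{"delta_pos": [-0.05, 0, 0], "rotation": [0, 0, 0], "jaw": 4.5}, {"delta_pos": [0, 0, 0], "rotation": [0, 0, 0], "jaw": 4.5}]}}

```text
time: 20.52
eef_pos: [0.5951, 0.0553, 0.0683]
ee_rot: [180.0, 0.0, 91.3]
wrist_force: [-0.2, 0.8, -0.1]
finger_gap: 0.0451
```

```bash
python3 -c "
from h import *
both('9')
s=manip.read_state();print(s['eef_pos'],s['ee_rot'],s['wrist_force'])
a=cv2.imread('pics/side9.png')[175:275,290:400]
cv2.imwrite('pics/side9z.png',cv2.convertScaleAbs(cv2.resize(a,None,fx=6,fy=6,interpolation=cv2.INTER_CUBIC),alpha=1.3))"
```

```text
[0.59508571 0.0552771  0.06828602] [-1.79998961e+02  4.51819724e-03  9.13187057e+01] [-0.6765146   0.4073433  -0.40033325]
```

View pics/side9z.png

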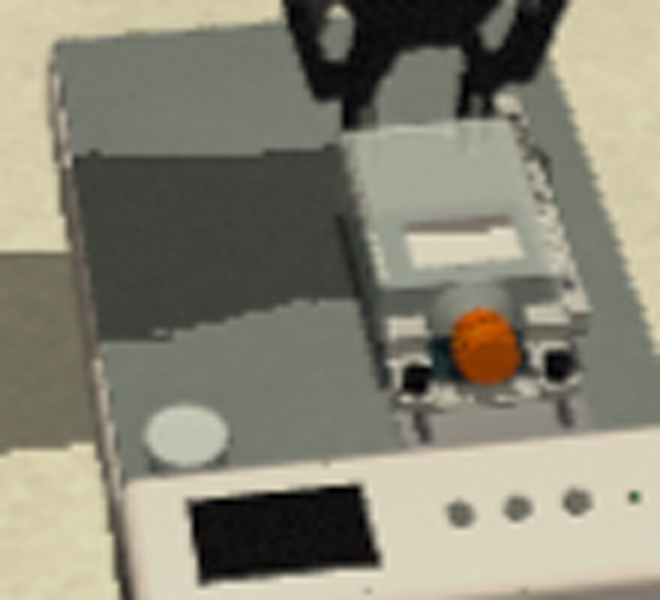

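Request:
{"fn": "jog_arm", "kwargs": {"steps": [{"delta_pos": [-0.05, 0, 0], "rotation": [0, 0, 0], "jaw": 4.5}, {"delta_pos": [0, 0, 0], "rotation": [0, 0, 0], "jaw": 4.5}]}}

```text
time: 20.88
eef_pos: [0.5951, 0.0548, 0.0683]
ee_rot: [180.0, 0.0, 91.3]
wrist_force: [-1.0, 0.8, -0.3]
finger_gap: 0.0448
```

Request:
{"fn": "jog_arm", "kwargs": {"steps": [{"delta_pos": [-0.05, 0, 0], "rotation": [0, 0, 0], "jaw": 4.5}, {"delta_pos": [0, 0, 0], "rotation": [0, 0, 0], "jaw": 4.5}]}}

```text
time: 21.12
eef_pos: [0.5951, 0.0543, 0.0683]
ee_rot: [-180.0, 0.0, 91.3]
wrist_force: [-0.0, 0.6, -0.1]
finger_gap: 0.0449
```

Request:
{"fn": "jog_arm", "kwargs": {"steps": [{"delta_pos": [-0.05, 0, 0], "rotation": [0, 0, 0], "jaw": 4.5}, {"delta_pos": [0, 0, 0], "rotation": [0, 0, 0], "jaw": 4.5}]}}

```text
time: 21.38
eef_pos: [0.5951, 0.0538, 0.0683]
ee_rot: [-180.0, 0.0, 91.3]
wrist_force: [-0.6, 0.6, -0.2]
finger_gap: 0.0448
```

Request:
{"fn": "jog_arm", "kwargs": {"steps": [{"delta_pos": [-0.04, 0, 0], "rotation": [0, 0, 0], "jaw": 4.5}, {"delta_pos": [0, 0, 0], "rotation": [0, 0, 0], "jaw": 4.5}]}}

```text
time: 21.62
eef_pos: [0.5951, 0.0534, 0.0683]
ee_rot: [180.0, 0.0, 91.3]
wrist_force: [-0.9, 0.7, 0.1]
finger_gap: 0.0449
```

Request:
{"fn": "jog_arm", "kwargs": {"steps": [{"delta_pos": [-0.05, 0, 0], "rotation": [0, 0, 0], "jaw": 4.5}, {"delta_pos": [0, 0, 0], "rotation": [0, 0, 0], "jaw": 4.5}]}}

```text
time: 21.88
eef_pos: [0.5951, 0.0529, 0.0683]
ee_rot: [-180.0, 0.0, 91.3]
wrist_force: [-1.3, 0.9, 0.2]
finger_gap: 0.045
```

Request:
{"fn": "jog_arm", "kwargs": {"steps": [{"delta_pos": [-0.04, 0, 0], "rotation": [0, 0, 0], "jaw": 4.5}, {"delta_pos": [0, 0, 0], "rotation": [0, 0, 0], "jaw": 4.5}]}}

```text
time: 22.12
eef_pos: [0.5952, 0.0525, 0.0683]
ee_rot: [-180.0, 0.0, 91.3]
wrist_force: [-0.6, 0.8, 0.3]
finger_gap: 0.0452
```

Request:
{"fn": "jog_arm", "kwargs": {"steps": [{"delta_pos": [-0.05, 0, 0], "rotation": [0, 0, 0], "jaw": 4.5}, {"delta_pos": [0, 0, 0], "rotation": [0, 0, 0], "jaw": 4.5}]}}

```text
time: 22.38
eef_pos: [0.5952, 0.052, 0.0683]
ee_rot: [-180.0, 0.0, 91.3]
wrist_force: [-0.2, 0.2, 0.5]
finger_gap: 0.0452
```

Request:
{"fn": "jog_arm", "kwargs": {"steps": [{"delta_pos": [-0.04, 0, 0], "rotation": [0, 0, 0], "jaw": 4.5}, {"delta_pos": [0, 0, 0], "rotation": [0, 0, 0], "jaw": 4.5}]}}

```text
time: 22.62
eef_pos: [0.5952, 0.0518, 0.0683]
ee_rot: [180.0, -0.0, 91.3]
wrist_force: [-0.4, 2.0, 0.8]
finger_gap: 0.045
```

Contact: the TCP stopped at about 0.0518 and the force started to rise.

Request:
{"fn": "jog_arm", "kwargs": {"steps": [{"delta_pos": [-0.03, 0, 0], "rotation": [0, 0, 0], "jaw": 4.5}, {"delta_pos": [0, 0, 0], "rotation": [0, 0, 0], "jaw": 4.5}]}}

```text
time: 22.88
eef_pos: [0.5951, 0.0518, 0.0683]
ee_rot: [180.0, -0.1, 91.3]
wrist_force: [0.0, 5.0, 0.7]
finger_gap: 0.0451
```

Request:
{"fn": "jog_arm", "kwargs": {"steps": [{"delta_pos": [-0.03, 0, 0], "rotation": [0, 0, 0], "jaw": 4.5}, {"delta_pos": [0, 0, 0], "rotation": [0, 0, 0], "jaw": 4.5}]}}

```text
time: 23.12
eef_pos: [0.5951, 0.0518, 0.0683]
ee_rot: [180.0, -0.1, 91.3]
wrist_force: [-1.0, 5.7, 0.7]
finger_gap: 0.0448
```

Request:
{"fn": "jog_arm", "kwargs": {"steps": [{"delta_pos": [0, 0, 0], "rotation": [0, 0, 0], "jaw": 4.5}, {"delta_pos": [0, 0, 0], "rotation": [0, 0, 0], "jaw": 4.5}, {"delta_pos": [0, 0, 0], "rotation": [0, 0, 0], "jaw": 4.5}, {"delta_pos": [0, 0, 0], "rotation": [0, 0, 0], "jaw": 4.5}]}}

```text
time: 23.62
eef_pos: [0.5951, 0.0518, 0.0683]
ee_rot: [180.0, -0.1, 91.4]
wrist_force: [0.1, 6.2, 0.9]
finger_gap: 0.0447
```

```bash
python3 -c "
from h import *
both('10')
s=manip.read_state();print(s['eef_pos'],s['ee_rot'],s['wrist_force'])
a=cv2.imread('pics/side10.png')[185:255,330:400]
cv2.imwrite('pics/side10z.png',cv2.convertScaleAbs(cv2.resize(a,None,fx=8,fy=8,interpolation=cv2.INTER_CUBIC),alpha=1.3))"
```

```text
[0.59508745 0.05182986 0.06831243] [-1.79996952e+02 -7.92393881e-02  9.13516658e+01] [-0.73276802  7.17597959  0.75996044]
```

View pics/side10z.png

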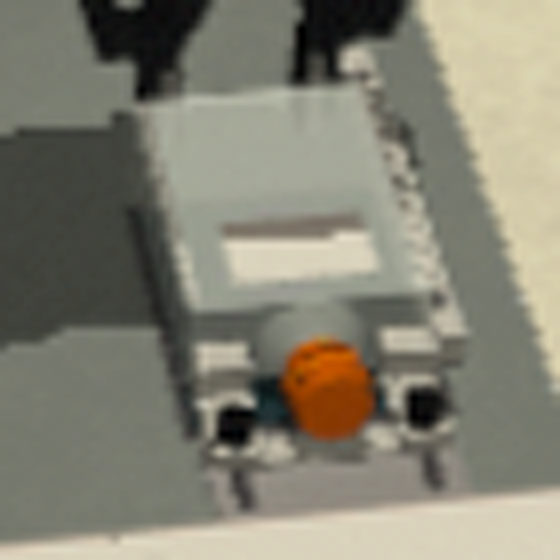

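View pics/c10.png

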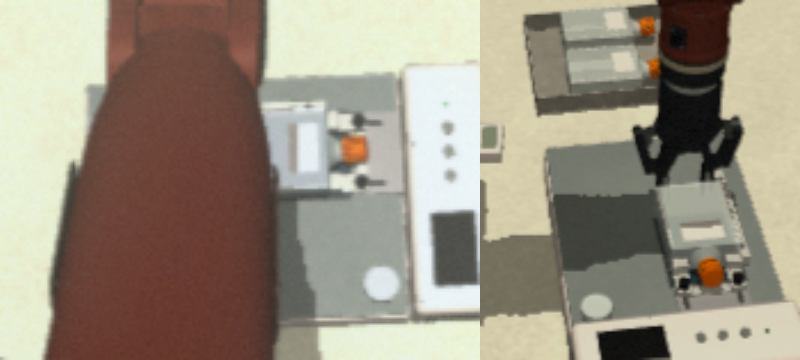

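It's pressed against the stop at about 6 N and looks flush. To confirm and make sure of the side contact, I'll go back to the robot's side, feel for the fence again, and press once more.

Request:
{"fn": "jog_arm", "kwargs": {"steps": [{"delta_pos": [0.3, 0, 0], "rotation": [0, 0, 0], "jaw": 4.5}, {"delta_pos": [3.5, 0, 0], "rotation": [0, 0, 0], "jaw": 4.5}, {"delta_pos": [0, 0, -5], "rotation": [0, 0, 0], "jaw": 4.5}, {"delta_pos": [0, 0, -5], "rotation": [0, 0, -10], "jaw": 4.5}, {"delta_pos": [0, 0, 0], "rotation": [0, 0, -10], "jaw": 4.5}, {"delta_pos": [0, 0, 0], "rotation": [0, 0, -10], "jaw": 4.5}, {"delta_pos": [0, 0, 0], "rotation": [0, 0, -10], "jaw": 4.5}, {"delta_pos": [0, 0, 0], "rotation": [0, 0, -10], "jaw": 4.5}, {"delta_pos": [0, 0, 0], "rotation": [0, 0, -10], "jaw": 4.5}, {"delta_pos": [0, 0, 0], "rotation": [0, 0, -10], "jaw": 4.5}, {"delta_pos": [0, 0, 0], "rotation": [0, 0, -10], "jaw": 4.5}, {"delta_pos": [0, 0, 0], "rotation": [0, 0, -10], "jaw": 4.5}]}}

```text
time: 25.22
eef_pos: [0.5944, 0.0886, 0.1683]
ee_rot: [-179.9, 0.0, -178.4]
wrist_force: [-0.2, 0.1, 0.8]
finger_gap: 0.0447
```

Request:
{"fn": "jog_arm", "kwargs": {"steps": [{"delta_pos": [3.3, -3.6, 0], "rotation": [0, 0, 0], "jaw": 4.5}, {"delta_pos": [3.3, -3.6, 0], "rotation": [0, 0, 0], "jaw": 4.5}, {"delta_pos": [2.8, -3.3, 0], "rotation": [0, 0, 0], "jaw": 4.5}, {"delta_pos": [0, 0, 0], "rotation": [0, 0, 0], "jaw": 4.5}, {"delta_pos": [0, 0, 0], "rotation": [0, 0, 0], "jaw": 4.5}]}}

```text
time: 25.85
eef_pos: [0.5033, -0.0183, 0.1686]
ee_rot: [-180.0, 0.1, -178.7]
wrist_force: [0.5, 1.0, 1.0]
finger_gap: 0.0453
```

```bash
python3 -c "
from h import *
both('11')
s=manip.read_state();print(s['eef_pos'],s['ee_rot'],s['wrist_force'])
a=cv2.imread('pics/side11.png')[185:255,330:400]
cv2.imwrite('pics/side11z.png',cv2.convertScaleAbs(cv2.resize(a,None,fx=8,fy=8,interpolation=cv2.INTER_CUBIC),alpha=1.3))"
```

```text
[ 0.50348529 -0.01772485  0.16837968] [-1.79985676e+02  3.22745769e-02 -1.78641096e+02] [ 0.25891012  0.91336497 -0.29450644]
```

View pics/side11z.png

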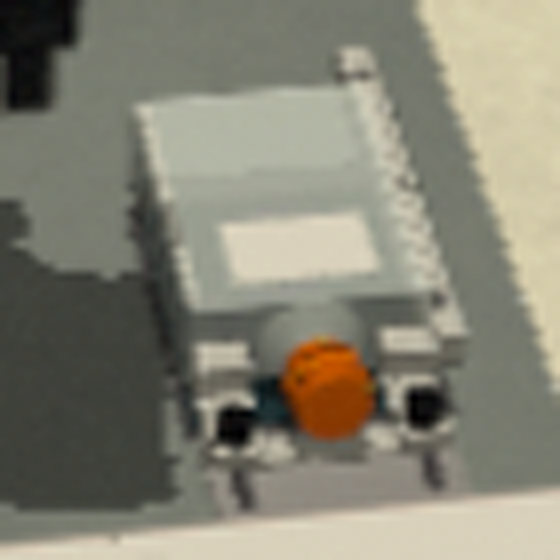

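Request:
{"fn": "jog_arm", "kwargs": {"steps": [{"delta_pos": [0, 0, 5], "rotation": [0, 0, 0], "jaw": 4.5}, {"delta_pos": [0, 0, 5], "rotation": [0, 0, 0], "jaw": 4.5}, {"delta_pos": [-1, 0, 0], "rotation": [0, 0, 0], "jaw": 4.5}, {"delta_pos": [-1, 0, 0], "rotation": [0, 0, 0], "jaw": 4.5}, {"delta_pos": [-1, 0, 0], "rotation": [0, 0, 0], "jaw": 4.5}, {"delta_pos": [-0.7, 0, 0], "rotation": [0, 0, 0], "jaw": 4.5}, {"delta_pos": [0, 0, 0], "rotation": [0, 0, 0], "jaw": 4.5}]}}

```text
time: 26.82
eef_pos: [0.5407, -0.0174, 0.0689]
ee_rot: [-180.0, 0.1, -178.7]
wrist_force: [0.5, 0.3, -0.1]
finger_gap: 0.0449
```

Request:
{"fn": "jog_arm", "kwargs": {"steps": [{"delta_pos": [-0.1, 0, 0], "rotation": [0, 0, 0], "jaw": 4.5}, {"delta_pos": [-0.05, 0, 0], "rotation": [0, 0, 0], "jaw": 4.5}, {"delta_pos": [-0.05, 0, 0], "rotation": [0, 0, 0], "jaw": 4.5}, {"delta_pos": [0, 0, 0], "rotation": [0, 0, 0], "jaw": 4.5}]}}

```text
time: 27.32
eef_pos: [0.5417, -0.0172, 0.0683]
ee_rot: [180.0, -0.0, -178.7]
wrist_force: [-0.3, 0.4, -0.7]
finger_gap: 0.0453
```

Request:
{"fn": "jog_arm", "kwargs": {"steps": [{"delta_pos": [-0.05, 0, 0], "rotation": [0, 0, 0], "jaw": 4.5}, {"delta_pos": [0, 0, 0], "rotation": [0, 0, 0], "jaw": 4.5}]}}

```text
time: 27.58
eef_pos: [0.5423, -0.0172, 0.0683]
ee_rot: [-180.0, 0.0, -178.7]
wrist_force: [0.8, 0.5, 0.8]
finger_gap: 0.0447
```

Request:
{"fn": "jog_arm", "kwargs": {"steps": [{"delta_pos": [-0.05, 0, 0], "rotation": [0, 0, 0], "jaw": 4.5}, {"delta_pos": [-0.05, 0, 0], "rotation": [0, 0, 0], "jaw": 4.5}, {"delta_pos": [0, 0, 0], "rotation": [0, 0, 0], "jaw": 4.5}]}}

```text
time: 27.95
eef_pos: [0.5433, -0.0172, 0.0683]
ee_rot: [-180.0, 0.0, -178.7]
wrist_force: [0.9, -0.4, -0.7]
finger_gap: 0.045
```

Request:
{"fn": "jog_arm", "kwargs": {"steps": [{"delta_pos": [-0.05, 0, 0], "rotation": [0, 0, 0], "jaw": 4.5}, {"delta_pos": [0, 0, 0], "rotation": [0, 0, 0], "jaw": 4.5}]}}

```text
time: 28.2
eef_pos: [0.5438, -0.0172, 0.0683]
ee_rot: [-180.0, 0.0, -178.7]
wrist_force: [0.9, 0.9, -0.4]
finger_gap: 0.045
```

Request:
{"fn": "jog_arm", "kwargs": {"steps": [{"delta_pos": [-0.05, 0, 0], "rotation": [0, 0, 0], "jaw": 4.5}, {"delta_pos": [0, 0, 0], "rotation": [0, 0, 0], "jaw": 4.5}]}}

```text
time: 28.45
eef_pos: [0.5443, -0.0172, 0.0683]
ee_rot: [180.0, 0.0, -178.7]
wrist_force: [-0.3, -0.1, 0.1]
finger_gap: 0.0452
```

Request:
{"fn": "jog_arm", "kwargs": {"steps": [{"delta_pos": [-0.05, 0, 0], "rotation": [0, 0, 0], "jaw": 4.5}, {"delta_pos": [0, 0, 0], "rotation": [0, 0, 0], "jaw": 4.5}]}}

```text
time: 28.7
eef_pos: [0.5448, -0.0171, 0.0683]
ee_rot: [-180.0, 0.0, -178.7]
wrist_force: [-1.4, -0.2, -0.0]
finger_gap: 0.0455
```

Request:
{"fn": "jog_arm", "kwargs": {"steps": [{"delta_pos": [-0.04, 0, 0], "rotation": [0, 0, 0], "jaw": 4.5}, {"delta_pos": [0, 0, 0], "rotation": [0, 0, 0], "jaw": 4.5}]}}

```text
time: 28.95
eef_pos: [0.545, -0.0171, 0.0682]
ee_rot: [180.0, -0.0, -178.7]
wrist_force: [-2.0, 0.3, 0.4]
finger_gap: 0.0452
```

Request:
{"fn": "jog_arm", "kwargs": {"steps": [{"delta_pos": [-0.04, 0, 0], "rotation": [0, 0, 0], "jaw": 4.5}, {"delta_pos": [0, 0, 0], "rotation": [0, 0, 0], "jaw": 4.5}]}}

```text
time: 29.2
eef_pos: [0.545, -0.0171, 0.0682]
ee_rot: [180.0, -0.1, -178.7]
wrist_force: [-3.4, -0.4, 1.6]
finger_gap: 0.045
```

The side contact was at x = 0.5450, exactly where I predicted, so the flask is flush. I'll go back to the base end for a second press.

Request:
{"fn": "jog_arm", "kwargs": {"steps": [{"delta_pos": [0.3, 0, 0], "rotation": [0, 0, 0], "jaw": 4.5}, {"delta_pos": [3.5, 0, 0], "rotation": [0, 0, 0], "jaw": 4.5}, {"delta_pos": [0, 0, -5], "rotation": [0, 0, 0], "jaw": 4.5}, {"delta_pos": [0, 0, -5], "rotation": [0, 0, 10], "jaw": 4.5}, {"delta_pos": [0, 0, 0], "rotation": [0, 0, 10], "jaw": 4.5}, {"delta_pos": [0, 0, 0], "rotation": [0, 0, 10], "jaw": 4.5}, {"delta_pos": [0, 0, 0], "rotation": [0, 0, 10], "jaw": 4.5}, {"delta_pos": [0, 0, 0], "rotation": [0, 0, 10], "jaw": 4.5}, {"delta_pos": [0, 0, 0], "rotation": [0, 0, 10], "jaw": 4.5}, {"delta_pos": [0, 0, 0], "rotation": [0, 0, 10], "jaw": 4.5}, {"delta_pos": [0, 0, 0], "rotation": [0, 0, 10], "jaw": 4.5}, {"delta_pos": [0, 0, 0], "rotation": [0, 0, 10], "jaw": 4.5}]}}

```text
time: 30.7
eef_pos: [0.5078, -0.018, 0.1684]
ee_rot: [180.0, 0.0, 91.0]
wrist_force: [1.5, -0.6, -1.0]
finger_gap: 0.0453
```

Request:
{"fn": "jog_arm", "kwargs": {"steps": [{"delta_pos": [4, 3, 0], "rotation": [0, 0, 0], "jaw": 4.5}, {"delta_pos": [4, 3, 0], "rotation": [0, 0, 0], "jaw": 4.5}, {"delta_pos": [3, 2.8, 0], "rotation": [0, 0, 0], "jaw": 4.5}, {"delta_pos": [0, 0, 0], "rotation": [0, 0, 0], "jaw": 4.5}, {"delta_pos": [0, 0, 0], "rotation": [0, 0, 0], "jaw": 4.5}]}}

```text
time: 31.32
eef_pos: [0.5926, 0.0938, 0.168]
ee_rot: [-180.0, 0.0, 91.3]
wrist_force: [0.1, -0.2, -1.0]
finger_gap: 0.0448
```

Request:
{"fn": "jog_arm", "kwargs": {"steps": [{"delta_pos": [0, 0, 5], "rotation": [0, 0, 0], "jaw": 4.5}, {"delta_pos": [0, 0, 5], "rotation": [0, 0, 0], "jaw": 4.5}, {"delta_pos": [-1, 0, 0], "rotation": [0, 0, 0], "jaw": 4.5}, {"delta_pos": [-1, 0, 0], "rotation": [0, 0, 0], "jaw": 4.5}, {"delta_pos": [-1, 0, 0], "rotation": [0, 0, 0], "jaw": 4.5}, {"delta_pos": [-0.7, 0, 0], "rotation": [0, 0, 0], "jaw": 4.5}, {"delta_pos": [-0.2, 0, 0], "rotation": [0, 0, 0], "jaw": 4.5}, {"delta_pos": [0, 0, 0], "rotation": [0, 0, 0], "jaw": 4.5}]}}

```text
time: 32.33
eef_pos: [0.594, 0.055, 0.0686]
ee_rot: [180.0, -0.0, 91.3]
wrist_force: [0.2, 0.1, -0.7]
finger_gap: 0.0451
```

Request:
{"fn": "jog_arm", "kwargs": {"steps": [{"delta_pos": [-0.05, 0, 0], "rotation": [0, 0, 0], "jaw": 4.5}, {"delta_pos": [-0.05, 0, 0], "rotation": [0, 0, 0], "jaw": 4.5}, {"delta_pos": [0, 0, 0], "rotation": [0, 0, 0], "jaw": 4.5}]}}

```text
time: 32.7
eef_pos: [0.5939, 0.0541, 0.0682]
ee_rot: [-180.0, -0.0, 91.3]
wrist_force: [-0.1, 0.5, 0.6]
finger_gap: 0.0447
```

Request:
{"fn": "jog_arm", "kwargs": {"steps": [{"delta_pos": [-0.06, 0, 0], "rotation": [0, 0, 0], "jaw": 4.5}, {"delta_pos": [-0.06, 0, 0], "rotation": [0, 0, 0], "jaw": 4.5}, {"delta_pos": [-0.06, 0, 0], "rotation": [0, 0, 0], "jaw": 4.5}, {"delta_pos": [0, 0, 0], "rotation": [0, 0, 0], "jaw": 4.5}]}}

```text
time: 33.2
eef_pos: [0.594, 0.0521, 0.0683]
ee_rot: [-180.0, -0.0, 91.3]
wrist_force: [-0.6, -0.5, -0.2]
finger_gap: 0.0449
```

Request:
{"fn": "jog_arm", "kwargs": {"steps": [{"delta_pos": [-0.05, 0, 0], "rotation": [0, 0, 0], "jaw": 4.5}, {"delta_pos": [0, 0, 0], "rotation": [0, 0, 0], "jaw": 4.5}]}}

```text
time: 33.45
eef_pos: [0.594, 0.0518, 0.0683]
ee_rot: [-180.0, -0.0, 91.3]
wrist_force: [-0.7, 1.3, 0.2]
finger_gap: 0.045
```

Request:
{"fn": "jog_arm", "kwargs": {"steps": [{"delta_pos": [-0.04, 0, 0], "rotation": [0, 0, 0], "jaw": 4.5}, {"delta_pos": [0, 0, 0], "rotation": [0, 0, 0], "jaw": 4.5}]}}

```text
time: 33.7
eef_pos: [0.5939, 0.0518, 0.0683]
ee_rot: [-180.0, -0.1, 91.3]
wrist_force: [0.3, 4.8, 0.8]
finger_gap: 0.0451
```

Request:
{"fn": "jog_arm", "kwargs": {"steps": [{"delta_pos": [-0.02, 0, 0], "rotation": [0, 0, 0], "jaw": 4.5}, {"delta_pos": [0, 0, 0], "rotation": [0, 0, 0], "jaw": 4.5}, {"delta_pos": [0, 0, 0], "rotation": [0, 0, 0], "jaw": 4.5}, {"delta_pos": [0, 0, 0], "rotation": [0, 0, 0], "jaw": 4.5}]}}

```text
time: 34.2
eef_pos: [0.5939, 0.0518, 0.0683]
ee_rot: [180.0, -0.1, 91.3]
wrist_force: [-0.1, 6.5, 1.6]
finger_gap: 0.045
```

Request:
{"fn": "jog_arm", "kwargs": {"steps": [{"delta_pos": [0.2, 0, 0], "rotation": [0, 0, 0], "jaw": 4.5}, {"delta_pos": [4, 0, 0], "rotation": [0, 0, 0], "jaw": 4.5}, {"delta_pos": [4, 0, -4], "rotation": [0, 0, 0], "jaw": 4.5}, {"delta_pos": [2, 0, -5], "rotation": [0, 0, 0], "jaw": 4.5}, {"delta_pos": [0, -5, -3], "rotation": [0, 0, 0], "jaw": 4.5}, {"delta_pos": [2, -5, 0], "rotation": [0, 0, 0], "jaw": 4.5}, {"delta_pos": [4, -4, 0], "rotation": [0, 0, 0], "jaw": 4.5}, {"delta_pos": [4, -4, 0], "rotation": [0, 0, 0], "jaw": 4.5}, {"delta_pos": [0, 0, 0], "rotation": [0, 0, 0], "jaw": 4.5}]}}

```text
time: 35.33
eef_pos: [0.4069, 0.2504, 0.1886]
ee_rot: [-180.0, 0.0, 91.5]
wrist_force: [-0.3, -0.6, 0.0]
finger_gap: 0.0448
```

```bash
python3 - <<'E'
from h import *
both('12')
s=manip.read_state();print(s['time'],s['eef_pos'],s['wrist_force'])
a=cv2.imread('pics/top12.png')[130:225,260:400]
cv2.imwrite('pics/top12z.png',cv2.convertScaleAbs(cv2.resize(a,None,fx=5,fy=5,interpolation=cv2.INTER_CUBIC),alpha=1.3))
b=cv2.imread('pics/side12.png'); b=cv2.convertScaleAbs(cv2.resize(b[185:255,330:400],None,fx=8,fy=8,interpolation=cv2.INTER_CUBIC),alpha=1.3); cv2.imwrite('pics/side12z.png',b)
E
```

```text
35.425 [0.40954474 0.2489812  0.18858014] [-0.14121827 -0.4966386   0.17924508]
```

View pics/top12z.png

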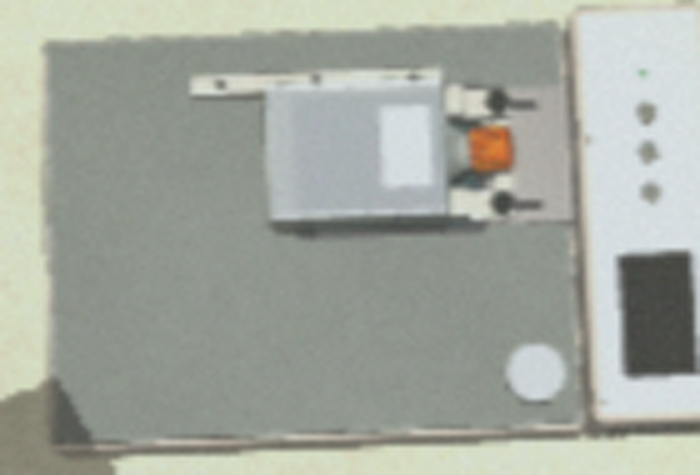

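View pics/side12z.png

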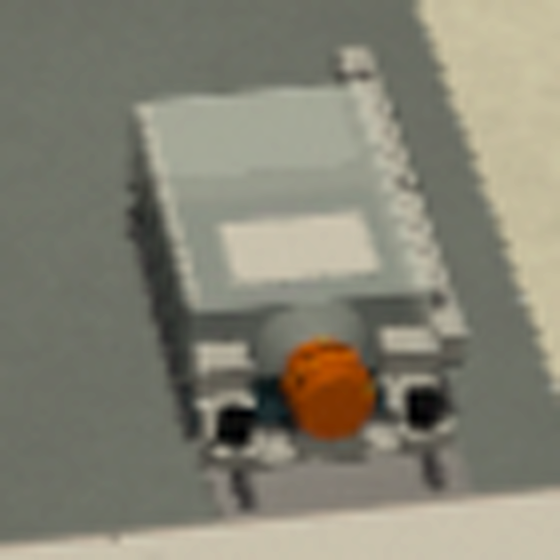

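View pics/side12.png

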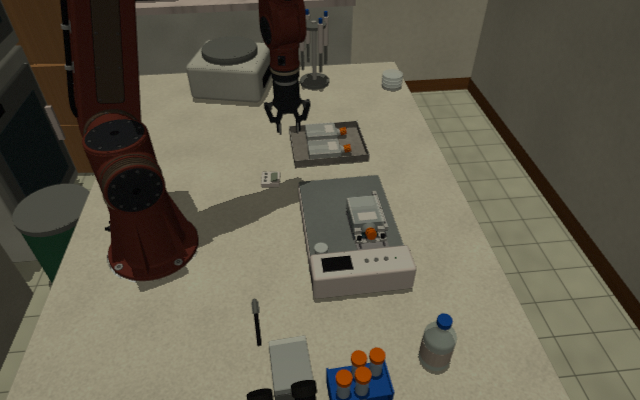

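The flask lies flush along the fence with its shoulders at both blocks. The frosted patch faces up, the gripper is clear, and nothing else has moved. Handing in.

```bash
python3 -c "
from h import *
print(manip.hand_in())"
```

```text
the job is handed in; nothing more can be done
None
```

The flask is on its growth face, flush along the side fence with its shoulders against the end stop. I handed the job in at about 35 s of the 72 s allowed; no verdict came back.

- **Tipping:** I pushed the flask over high on its top face with both fingers. It landed cap towards the stop, about 2.7° off square.
- **Fence:** I slid it sideways and seated it at about 6 N. A second touch of about 3.4 N, made after the flask was at the stop, met it exactly where a flush flask should be (x = 0.545 m). That puts any gap below about 0.5 mm.
- **End stop:** I crept along the fence until the stop was felt, then pressed twice, at 6–7 N and about 6.5 N. Both presses stopped at the same place. These are wrist readings with about 1 N of noise; the force on the stop itself isn't measured.
- **Last check:** The pictures show the flask lying flat, square to the fence and touching both blocks, with the gripper well clear. The dish, tray flasks and other items look unmoved.

No check failed. The camera alone can't resolve the 1.5 mm fence tolerance, so that rests on the touch above.

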